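# Shut off the drinks stand's water at the table-top valve box

## Robot

A 6-joint arm with a two-finger parallel gripper is mounted at the origin on the work surface. World frame = base frame: x ahead of the robot, y to its left, z up, the work surface at z = 0. Lengths are in m, angles in rad, forces in N, time in s.
With the tool pointing down it reaches from about 0.35 to 0.775 m from the base axis. Payload 7.3 kg.
Tool frame: the origin (TCP) lies between the finger pads; the fingertips stand robot.tcp_to_tips ahead of it and the grasp point (between the pads) lies 2 mm behind it (robot.tcp_to_tips is the distance from the TCP to the fingertips, in m); y points along the fingers, x is the direction in which the jaws open and shut, and the axes are right-handed (so a half turn about y gives the same grasp; the last joint's range is limited). The gripper opens to 92 mm and grips with 3 to 60 N. Pads are 19 mm wide; open, the fingers measure 130 mm over their backs; the gripper's body (75 mm by 190 mm) begins 47 mm behind the grasp point.
Start: joints at [-1.439, 0.342, 1.524, -0, 1.275, -0.146], TCP at [0.144, -0.505, 0.244] pointing down, gripper open.
Joint ranges: [-2.53, 2.53], [-0.77, 2.02], [0.04, 2.7], [-1, 4.14], [0.28, 2.66], [-3.11, 3.11]. Speed limits (rad/s): [2.57, 2.57, 3.14, 3.14, 3.14, 3.14].

## Interface

Orientations are given as [roll, pitch, yaw] about the fixed x, y, z axes, in that order (R = Rz(yaw) Ry(pitch) Rx(roll)).
In Python, from cell import status, read_camera, get_calibration, robot gives the robot as it stands.
- The arm moves only by the shell command python3 -m creep 'ROWS' [FORCE]. ROWS is JSON, a list of rows, each an object of numbers: "dx", "dy", "dz": the shift along the tool's x, y, z in m; "rx", "ry", "rz": the turn, a rotation vector about the tool's x, y, z in rad; "gripper": the opening, from 0 (shut) to 1 (fully open). A call has 1 to 20 rows; each row is the pose to reach, as a shift and turn from the pose commanded when the call began, along the tool's axes at that moment; what a row does not reach only later rows make up. A row lasts 1/8 s, in which the tool goes at most 62.5 mm and 10.7 degrees, less where a joint would pass 70% of its speed; a pose out of reach is approached as far as the arm can. A call with a gripper value outside its range is refused whole. The fingers move at their own pace and stop on an object; FORCE is the grip in N (left out, the last holds). Time passes only in rows, so rows that repeat a pose let the fingers close. It gives the time, the measured TCP pose, the force and the opening at its end, in the units of the state.
- status.observe(): the state, without advancing time (a new reading comes with each control period).
- read_camera(name): name is "scene" or "side" or "wrist"; returns (picture, depth): 420x560x3 uint8, red, green, blue; 420x560 float32, m along the optical axis (not along the pixel's ray), 0 where there is no reading.
- get_calibration(name): a dict with "fx", "fy", "cx", "cy" (pixels), "xyz" and "rotation" of the camera in the world; the wrist camera has in their place "mount" (4x4, takes a point from camera to tool coordinates, whose origin is the TCP and whose axes are the tool frame's). Camera axes: x right, y down, z forward; pixel columns grow to the right and rows downward; lengths in m; the calibration is good to about 2 mm. A picture is of the moment at which its call begins: read the wrist's pose just before it. get_calibration takes no time and is no camera call.
- robot.hand_in(): hands the job in, once; it reports no verdict.
The state is a dict: "time": time; "qpos": joint angles; "qvel": joint speeds; "joint_efforts": joint torques, N m; "tool_pos": TCP position; "tool_rot": TCP orientation; "contact_force": force on the tool from outside, world axes, zero at the start; "torque": the same for the moment, N m; "opening": finger opening in m.
Only numpy, scipy, OpenCV 4.12 (cv2) and the standard library are available. Lean on these libraries where they do the work, as an engineer would, in place of code of your own. Each camera call takes 0.05 s, during which the arm holds its last target.

## Task

The cake sale is over: shut off the water to the drinks urn. Push the flat metal cover of the supply box, keeping it on its ledges, all the way along to the other end so the valves are uncovered, then push the marked valve handle (the one with the round disc on its hub) fully shut, square across its pipe. Do not lift the cover, leave the other handle as it is, do not disturb the mug, jar and tub, and leave the cover at the far end.

Things in the scene. Friction and masses are not known exactly. Their poses are not given: they have to be found in the camera images.
- box: Fixed grey-painted metal supply box, 170 (x) x 470 (y) mm; origin at the centre of its underside. Right (-y) half: the valve well. Left (+y) half: blank deck. The cover slides along y on ledges 70 mm high (x 60 to 75 mm each side), between curbs (inner faces x = +-75 mm) and end stops (inner faces y = +-225 mm), both 80 mm high. It starts over the well; push it towards +y.
- cover: Loose aluminium cover, 0.3 to 0.6 kg, on the ledges: plate 146 (x) x 220 (y) x 6 mm, with an upright bar across its middle, 90 (x) x 14 (y) mm, top 32 mm above the origin. Origin: centre of the plate's underside; axes as the box's. In the box frame its y is -113 to -85 mm at the start, 115 at the far stop. A few newtons on the bar slide it.
- marked_pivot (a point): Marked handle's pivot (vertical axis), at the handle's half height, 52 mm above the table. The handle: straight dark steel bar 10 mm wide, 16 mm high, reaching 62 mm from the pivot along this point's -x. It alone has a flat round disc, 34 mm across, 4 mm thick, on its hub. In either valve place (box frame x 30, y -165 or -75 mm), starting under the cover.
- well (a point): Centre of the valve well's floor, 11 mm above the table. The well is 120 mm (x) by 205 mm (y) inside, its rim 70 mm above the table. Two brass pipes lie along x in it, each with a quarter-turn valve; pipes and valve bodies stay below 45 mm above the table, and away from the hubs below 36 mm.
- marked_tip (a point): End of the marked handle, 62 mm from its pivot, at half its height.
- marked_handle (a joint): Angle of the marked handle: 0 = fully open, pointing along the box's -x (along the pipe); grows clockwise seen from above to 1.571 = fully shut against its stop, pointing along the box's +y. Starts between 0 and 0.35. Stays where it is left; turns with about 0.12 N m (some 3 N at 44 mm).
- plain_pivot (a point): Pivot of the other handle, same bar and height, without a disc, in the other valve place.
- plain_tip (a point): End of the other handle, 62 mm from its pivot.
- plain_handle (a joint): Angle of the other handle, measured likewise; starts between 0 and 0.35 and must be left.
- mug: White mug, 76 mm across, 90 mm high, loose on the table beyond the box; origin at the centre of its underside.
- jar: Amber glass jar with a steel cap, 68 mm across, 105 mm high, loose on the table on the robot's side of the box's blank half; origin at the centre of its underside.
- tub: Pale plastic cake tub with a blue lid, 118 x 168 x 62 mm, loose on the table beyond the box; origin at the centre of its underside.

How it is judged:
By the outcome, as a careful person would: the job done as asked, in the order asked, and still so for the second after the job is handed in, with the robot touching nothing.
It also fails if it takes over 48 s, if anything falls off the work surface, if the arm or the gripper's body presses on something with over 40 N, if the wrist force passes 120 N, or if a joint passes its speed limit or range.

## Working session

There is one attempt and no reset: what is moved stays moved. The work goes in short steps, Python scripts to look and compute and a shell command to move; the robot and the scene stay as the last step left them, time stands still between calls to the robot, and variables do not carry over. Pictures are saved under pics/ and viewed, and the job is handed in when it is done.

```bash
mkdir -p pics; ls; python3 - <<'E'
from cell import status, read_camera, get_calibration, robot
import cv2, numpy as np
s=status.observe(); print(s['time'],s['tool_pos'],s['tool_rot'],s['opening'],robot.tcp_to_tips)
for n in ["scene","side"]:
    im,d=read_camera(n); cv2.imwrite(f'pics/{n}0.png',im[:,:,::-1]); np.savez(f'{n}0.npz',im=im,d=d)
    print(n,get_calibration(n))
print(get_calibration("wrist"))
E
```

```text
pics
0.0 [ 0.1439541  -0.50448975  0.24304009] [-1.57055839e+00  1.51489523e-03 -1.29301786e+00] 0.09155464215303481 0.017
scene {'fx': 386.2757007815778, 'fy': 386.2757007815778, 'cx': 280.32147935056423, 'cy': 209.93102649120104, 'xyz': array([ 0.97876049, -0.3917651 ,  0.59235985]), 'rotation': array([-2.28785996, -0.02067619,  0.76349898])}
side {'fx': 498.0886191352093, 'fy': 498.0886191352093, 'cx': 284.60517073950535, 'cy': 202.33184491175675, 'xyz': array([ 0.39043978, -0.62872642,  0.59930305]), 'rotation': array([-2.18960019,  0.01962304, -0.25165159])}
{'fx': 295.81466232911384, 'fy': 295.81466232911384, 'cx': 285.60650310318437, 'cy': 214.17512611539496, 'mount': array([[ 9.99999507e-01,  4.12467177e-05,  9.92202220e-04,
         1.44244388e-03],
       [-9.47438450e-04, -2.59728869e-01,  9.65681116e-01,
        -1.41603696e-01],
       [ 2.97534736e-04, -9.65681580e-01, -2.59728702e-01,
         6.93163884e-02],
       [ 0.00000000e+00,  0.00000000e+00,  0.00000000e+00,
         1.00000000e+00]])}
```

View pics/scene0.png

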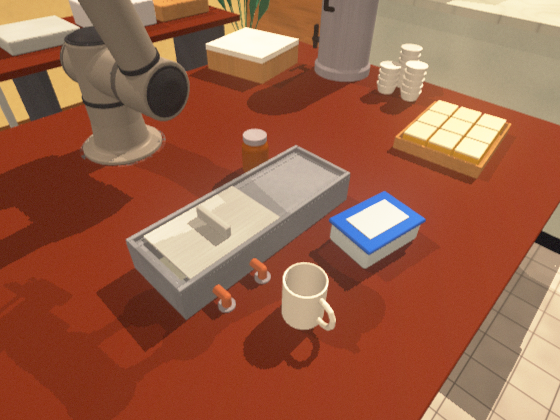

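View pics/side0.png

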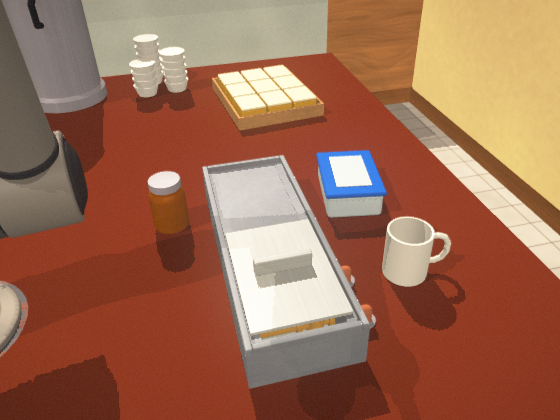

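```bash
cat > h.py <<'E'
import numpy as np, cv2
from scipy.spatial.transform import Rotation as R
from cell import get_calibration
def cam(n, st=None):
    c=get_calibration(n)
    if n=='wrist':
        M=c['mount']; Rt=R.from_euler('xyz',st['tool_rot']).as_matrix()
        return c, Rt@M[:3,:3], Rt@M[:3,3]+st['tool_pos']
    return c, R.from_euler('xyz',c['rotation']).as_matrix(), np.array(c['xyz'])
def cloud(n,d,st=None):
    c,Rm,t=cam(n,st); v,u=np.mgrid[:420,:560]
    p=np.stack([(u-c['cx'])/c['fx']*d,(v-c['cy'])/c['fy']*d,d],-1)
    return p@Rm.T+t
def ray(n,uv,z,st=None):
    c,Rm,t=cam(n,st); uv=np.atleast_2d(uv).astype(float)
    r=np.stack([(uv[:,0]-c['cx'])/c['fx'],(uv[:,1]-c['cy'])/c['fy'],np.ones(len(uv))],-1)@Rm.T
    return t+r*((z-t[2])/r[:,2])[:,None]
E
python3 - <<'E'
from h import *
for n,cs in dict(scene=[(135,240),(297,151),(350,180),(187,304)],side=[(245,358),(203,164),(283,157),(365,337)]).items():
    z=np.load(n+'0.npz');P=cloud(n,z['d']); d=z['d']
    print(n, 'table z',np.median(P[...,2][(abs(P[...,2])<.02)&(d>0)]))
    p=ray(n,cs,0.08)[:,:2]; print(p.round(4)); print(np.linalg.norm(p-np.roll(p,-1,0),axis=1).round(4),p.mean(0))
    print('from depth', [P[v,u].round(3) for u,v in cs])
    # heights 0.09-0.12 near box: bar
    c=p.mean(0)
    near=np.linalg.norm(P[...,:2]-c,axis=-1)<.26
    for lo,hi,nm in [(.095,.108,'bar')]:
        m=(near&(P[...,2]>lo)&(P[...,2]<hi)&(d>0)).astype(np.uint8)
        k,lab,stt,cen=cv2.connectedComponentsWithStats(m)
        for i in range(1,k):
            if stt[i,4]>60:
                q=P[lab==i]; r=cv2.minAreaRect(q[:,:2].astype(np.float32)); print(nm,stt[i],cen[i],r,q[:,2].mean())
E
```

```text
scene table z 0.0007455856983854536
[[ 0.4499 -0.2093]
 [ 0.4569  0.2279]
 [ 0.6195  0.2236]
 [ 0.6319 -0.2258]]
[0.4372 0.1627 0.4496 0.1828] [0.53953018 0.00413268]
from depth [array([ 0.442, -0.207,  0.073]), array([0.448, 0.239, 0.071]), array([0.564, 0.319, 0.001]), array([ 0.603, -0.212,  0.037])]
bar [243 132  24  13 234] [254.36752137 137.54273504] ((0.36623185873031616, 0.17119619250297546), (0.05680505558848381, 0.03842296451330185), 46.08367919921875) 0.10378992543952711
bar [196 204  35  28 302] [213.23178808 217.66225166] ((0.5190374851226807, -0.08144567906856537), (0.09050628542900085, 0.015416771173477173), 0.21527090668678284) 0.10120652165622014
side table z -9.601932727620888e-05
[[ 0.4309 -0.2314]
 [ 0.4364  0.2557]
 [ 0.5991  0.2372]
 [ 0.5875 -0.2404]]
[0.4871 0.1638 0.4777 0.1569] [0.5134696  0.00525679]
from depth [array([ 0.432, -0.217,  0.061]), array([ 0.443,  0.393, -0.   ]), array([0.599, 0.238, 0.08 ]), array([ 0.597, -0.221,  0.054])]
bar [147 171  34  23 558] [163.73835125 181.71326165] ((0.35825857520103455, 0.17715491354465485), (0.06171184033155441, 0.05575733259320259), 42.193145751953125) 0.10341412369751098
bar [253 249  59  19 512] [281.83398438 257.51171875] ((0.5168663263320923, -0.08157363533973694), (0.01722807250916958, 0.089499831199646), 89.9012222290039) 0.10055741902876503
```

```bash
python3 - <<'E'
from h import *
for n in ['scene','side']:
    z=np.load(n+'0.npz');P=cloud(n,z['d']);d=z['d']
    near=(abs(P[...,0]-.518)<.13)&(abs(P[...,1])<.29)
    m=near&(P[...,2]>.0785)&(P[...,2]<.0825)&(d>0)
    m2=near&(P[...,2]>.064)&(P[...,2]<.088)&(d>0)
    for mm in (m,m2):
        m_=cv2.morphologyEx(mm.astype(np.uint8),cv2.MORPH_CLOSE,np.ones((3,3)))
        k,lab,stt,_=cv2.connectedComponentsWithStats(m_)
        i=1+np.argmax(stt[1:,4]); q=P[(lab==i)&mm]; print(n,len(q),cv2.minAreaRect(q[:,:2].astype(np.float32)),np.percentile(q,[1,99],axis=0).round(3).tolist())
    for nm,(x,y) in {}.items(): pass
    # objects: blobs above table
    m=(P[...,2]>.01)&(d>0)&(P[...,0]>.3)&(P[...,0]<.9)&(abs(P[...,1])<.4)
    k,lab,stt,cen=cv2.connectedComponentsWithStats(m.astype(np.uint8))
    for i in range(1,k):
        if stt[i,4]>200:
            q=P[lab==i]; print(stt[i],q.min(0).round(3),q.max(0).round(3))
E
```

```text
scene 2110 ((0.5180986523628235, 0.014567270874977112), (0.17179299890995026, 0.4713791608810425), 0.06633931398391724) [[0.434, -0.22, 0.079], [0.603, 0.247, 0.082]]
scene 13270 ((0.5182923078536987, 0.01493750512599945), (0.17213308811187744, 0.4722348749637604), 0.025761304423213005) [[0.436, -0.22, 0.066], [0.603, 0.241, 0.082]]
[  126   128   225   188 19015] [ 0.328 -0.221  0.01 ] [0.639 0.251 0.108]
[ 329  191   97   76 4352] [0.651 0.087 0.01 ] [0.796 0.272 0.066]
[ 282  262   54   68 2697] [ 0.699 -0.103  0.01 ] [ 0.81  -0.026  0.093]
side 2887 ((0.517009973526001, 0.013378500938415527), (0.16974599659442902, 0.47141197323799133), 0.03995918855071068) [[0.433, -0.221, 0.079], [0.601, 0.246, 0.082]]
side 19269 ((0.5171983242034912, 0.014170989394187927), (0.1705189198255539, 0.47393783926963806), 0.06619428843259811) [[0.433, -0.221, 0.066], [0.6, 0.241, 0.082]]
[ 316  150   71   66 3678] [0.651 0.086 0.01 ] [0.794 0.269 0.064]
[  202   155   170   231 24288] [ 0.432 -0.223  0.01 ] [0.637 0.251 0.104]
[ 147  171   42   61 1949] [0.323 0.143 0.01 ] [0.39  0.209 0.107]
[ 382  217   69   66 3035] [ 0.697 -0.104  0.01 ] [ 0.808 -0.027  0.092]
```

```bash
cat >> h.py <<'E'
def togo(target, st, yaw=None):
    Rt=R.from_euler('xyz',st['tool_rot']).as_matrix()
    s=Rt.T@(np.array(target)-st['tool_pos'])
    out=[('shift',s.round(4))]
    if yaw is not None:
        rv=(R.from_matrix(Rt).inv()*R.from_euler('xyz',[-np.pi/2,0,yaw])).as_rotvec(); out.append(('rv',rv.round(4)))
    return out
E
python3 - <<'E'
from h import *
from cell import status
s=status.observe()
print(togo([.518,-.14,.24],s,-np.pi/2)); print(togo([.518,-.14,.102],s,-np.pi/2))
E
```

```text
[('shift', array([-0.248 ,  0.0035,  0.4597])), ('rv', array([-0.    ,  0.2778, -0.0014]))]
[('shift', array([-0.2478,  0.1415,  0.4597])), ('rv', array([-0.    ,  0.2778, -0.0014]))]
```

```bash
python3 -m creep '[{"dx":-0.02,"dz":0.04,"ry":0.05,"gripper":0},{"dx":-0.05,"dz":0.09,"ry":0.1,"gripper":0},{"dx":-0.08,"dz":0.14,"ry":0.15,"gripper":0},{"dx":-0.105,"dz":0.19,"ry":0.2,"gripper":0},{"dx":-0.13,"dz":0.24,"ry":0.25,"gripper":0},{"dx":-0.155,"dz":0.29,"ry":0.278,"gripper":0},{"dx":-0.18,"dz":0.34,"ry":0.278,"gripper":0},{"dx":-0.205,"dz":0.385,"ry":0.278,"gripper":0},{"dx":-0.23,"dz":0.425,"ry":0.278,"gripper":0},{"dx":-0.248,"dz":0.46,"ry":0.278,"gripper":0},{"dx":-0.248,"dz":0.46,"ry":0.278,"gripper":0}]' 20
python3 - <<'E'
from h import *
from cell import status,read_camera
s=status.observe(); print(togo([.518,-.14,.102],s,-np.pi/2))
for n in ['wrist','side']:
    im,d=read_camera(n); cv2.imwrite(f'pics/{n}1.png',im[:,:,::-1])
E
```

```text
[('shift', array([-0.2478,  0.1415,  0.4597])), ('rv', array([-0.    ,  0.2778, -0.0014]))]invalid input at $[0]: expected keys dx, dy, dz, rx, ry, rz, gripper
```

View pics/wrist1.png

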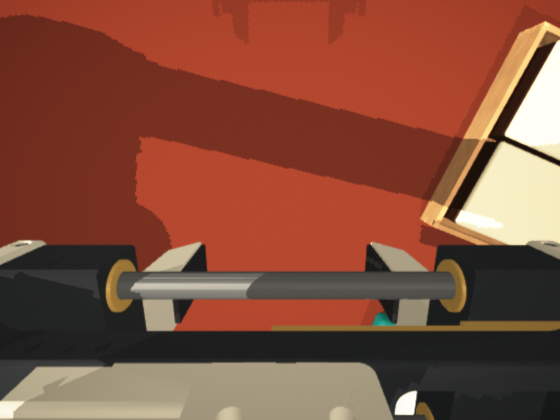

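The move was refused because every key is required, so nothing moved. The wrist view shows the fingers at about (175,280) and (400,280), a table and part of a tray.

```bash
python3 -m creep '[{"dx":-0.02,"dy":0,"dz":0.04,"rx":0,"ry":0.05,"rz":0,"gripper":0},{"dx":-0.05,"dy":0,"dz":0.09,"rx":0,"ry":0.1,"rz":0,"gripper":0},{"dx":-0.08,"dy":0,"dz":0.14,"rx":0,"ry":0.15,"rz":0,"gripper":0},{"dx":-0.105,"dy":0,"dz":0.19,"rx":0,"ry":0.2,"rz":0,"gripper":0},{"dx":-0.13,"dy":0,"dz":0.24,"rx":0,"ry":0.25,"rz":0,"gripper":0},{"dx":-0.155,"dy":0,"dz":0.29,"rx":0,"ry":0.278,"rz":0,"gripper":0},{"dx":-0.18,"dy":0,"dz":0.34,"rx":0,"ry":0.278,"rz":0,"gripper":0},{"dx":-0.205,"dy":0,"dz":0.385,"rx":0,"ry":0.278,"rz":0,"gripper":0},{"dx":-0.23,"dy":0,"dz":0.425,"rx":0,"ry":0.278,"rz":0,"gripper":0},{"dx":-0.248,"dy":0,"dz":0.46,"rx":0,"ry":0.278,"rz":0,"gripper":0},{"dx":-0.248,"dy":0,"dz":0.46,"rx":0,"ry":0.278,"rz":0,"gripper":0}]' 20
python3 - <<'E'
from h import *
from cell import status,read_camera
s=status.observe(); print(togo([.518,-.14,.102],s,-np.pi/2))
for n in ['wrist','side']:
    im,d=read_camera(n); cv2.imwrite(f'pics/{n}2.png',im[:,:,::-1])
E
```

```text
time: 1.58
tool_pos: [0.5195, -0.1383, 0.2432]
tool_rot: [-1.571, 0.0, -1.567]
contact_force: [0.4, -0.1, 0.2]
opening: 0.001
[('shift', array([ 0.0017,  0.1412, -0.0015])), ('rv', array([ 0.0002,  0.0034, -0.0004]))]
```

View pics/wrist2.png

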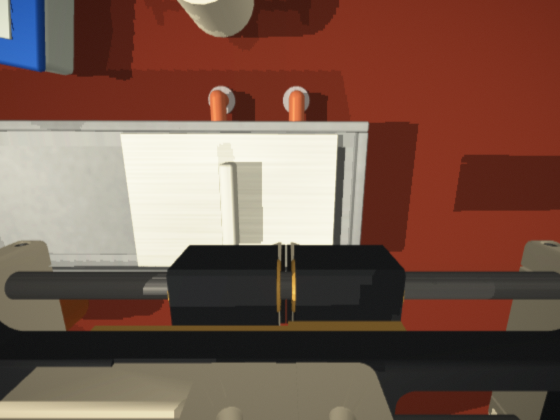

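View pics/side2.png

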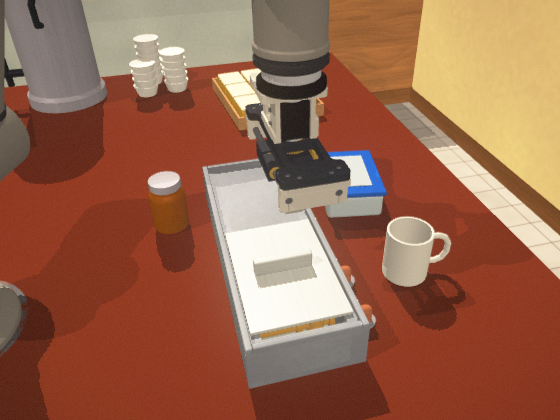

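The wrist view shows the bar at column 228, rows 165–240, with the closed fingers to its right (the -y side). The way down is clear.

```bash
python3 -m creep '[{"dx":0.002,"dy":0.05,"dz":-0.0015,"rx":0,"ry":0.003,"rz":0,"gripper":0},{"dx":0.002,"dy":0.1,"dz":-0.0015,"rx":0,"ry":0.003,"rz":0,"gripper":0},{"dx":0.002,"dy":0.13,"dz":-0.0015,"rx":0,"ry":0.003,"rz":0,"gripper":0},{"dx":0.002,"dy":0.143,"dz":-0.0015,"rx":0,"ry":0.003,"rz":0,"gripper":0},{"dx":0.002,"dy":0.143,"dz":-0.0015,"rx":0,"ry":0.003,"rz":0,"gripper":0}]'
python3 - <<'E'
from h import *
from cell import status,read_camera
s=status.observe(); print(s['tool_pos'],s['contact_force'])
for n in ['side']:
    im,d=read_camera(n); cv2.imwrite(f'pics/{n}3.png',im[:,:,::-1])
E
```

```text
time: 2.3
tool_pos: [0.5164, -0.1429, 0.1007]
tool_rot: [-1.572, 0.0, -1.575]
contact_force: [0.4, -0.1, 0.2]
opening: 0.0003
[ 0.51641905 -0.14293139  0.10069497] [ 0.3599359  -0.1436815   0.19683282]
```

View pics/side3.png

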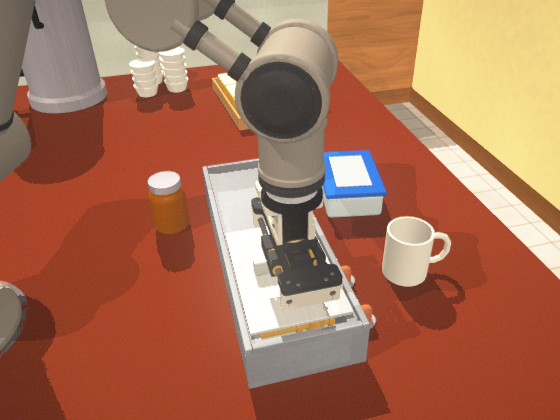

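```bash
python3 -m creep '[{"dx":-0.012,"dy":0,"dz":0.001,"rx":0,"ry":-0.004,"rz":0,"gripper":0},{"dx":-0.024,"dy":0,"dz":0.001,"rx":0,"ry":-0.004,"rz":0,"gripper":0},{"dx":-0.034,"dy":0,"dz":0.001,"rx":0,"ry":-0.004,"rz":0,"gripper":0},{"dx":-0.044,"dy":0,"dz":0.001,"rx":0,"ry":-0.004,"rz":0,"gripper":0},{"dx":-0.054,"dy":0,"dz":0.001,"rx":0,"ry":-0.004,"rz":0,"gripper":0},{"dx":-0.064,"dy":0,"dz":0.001,"rx":0,"ry":-0.004,"rz":0,"gripper":0},{"dx":-0.074,"dy":0,"dz":0.001,"rx":0,"ry":-0.004,"rz":0,"gripper":0},{"dx":-0.084,"dy":0,"dz":0.001,"rx":0,"ry":-0.004,"rz":0,"gripper":0}]'
python3 - <<'E'
from h import *
from cell import status,read_camera
s=status.observe(); print(s['tool_pos'],s['contact_force'])
for n in ['scene']:
    im,d=read_camera(n); cv2.imwrite(f'pics/{n}4.png',im[:,:,::-1])
E
```

```text
time: 3.35
tool_pos: [0.5185, -0.0581, 0.1011]
tool_rot: [-1.57, -0.001, -1.57]
contact_force: [-0.2, -5.4, 3.2]
opening: 0.0002
[ 0.51849891 -0.05813615  0.10110264] [-0.24364551 -5.44742934  3.20858376]
```

View pics/scene4.png

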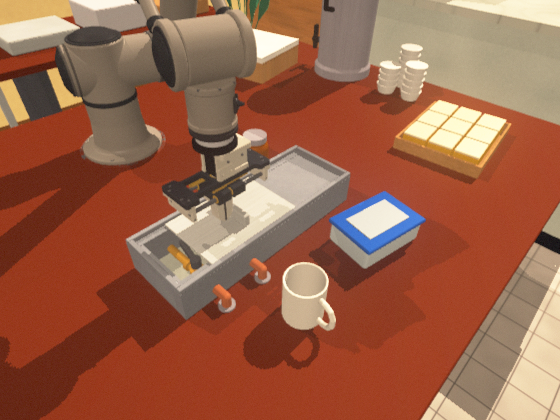

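The cover slides with about 5 N and the first valve is showing at (183,257) in the scene view. I'll continue pushing.

```bash
python3 -m creep '[{"dx":-0.012,"dy":0,"dz":0,"rx":0,"ry":0,"rz":0,"gripper":0},{"dx":-0.024,"dy":0,"dz":0,"rx":0,"ry":0,"rz":0,"gripper":0},{"dx":-0.036,"dy":0,"dz":0,"rx":0,"ry":0,"rz":0,"gripper":0},{"dx":-0.048,"dy":0,"dz":0,"rx":0,"ry":0,"rz":0,"gripper":0},{"dx":-0.06,"dy":0,"dz":0,"rx":0,"ry":0,"rz":0,"gripper":0},{"dx":-0.072,"dy":0,"dz":0,"rx":0,"ry":0,"rz":0,"gripper":0},{"dx":-0.084,"dy":0,"dz":0,"rx":0,"ry":0,"rz":0,"gripper":0},{"dx":-0.096,"dy":0,"dz":0,"rx":0,"ry":0,"rz":0,"gripper":0},{"dx":-0.108,"dy":0,"dz":0,"rx":0,"ry":0,"rz":0,"gripper":0},{"dx":-0.12,"dy":0,"dz":0,"rx":0,"ry":0,"rz":0,"gripper":0},{"dx":-0.13,"dy":0,"dz":0,"rx":0,"ry":0,"rz":0,"gripper":0},{"dx":-0.14,"dy":0,"dz":0,"rx":0,"ry":0,"rz":0,"gripper":0},{"dx":-0.147,"dy":0,"dz":0,"rx":0,"ry":0,"rz":0,"gripper":0},{"dx":-0.152,"dy":0,"dz":0,"rx":0,"ry":0,"rz":0,"gripper":0}]'
python3 - <<'E'
from h import *
from cell import status,read_camera
s=status.observe(); print(s['tool_pos'],s['contact_force'])
for n in ['scene','side']:
    im,d=read_camera(n); cv2.imwrite(f'pics/{n}5.png',im[:,:,::-1]); np.savez(f'{n}5.npz',im=im,d=d)
E
```

```text
time: 5.15
tool_pos: [0.518, 0.0937, 0.1009]
tool_rot: [-1.571, -0.001, -1.57]
contact_force: [0.4, -6.6, 5.5]
opening: 0.0006
[0.51796778 0.09365017 0.10093717] [ 0.39191502 -6.55036065  5.45571548]
```

View pics/side5.png

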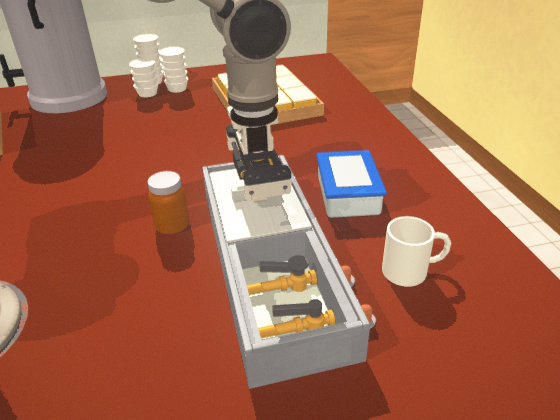

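View pics/scene5.png

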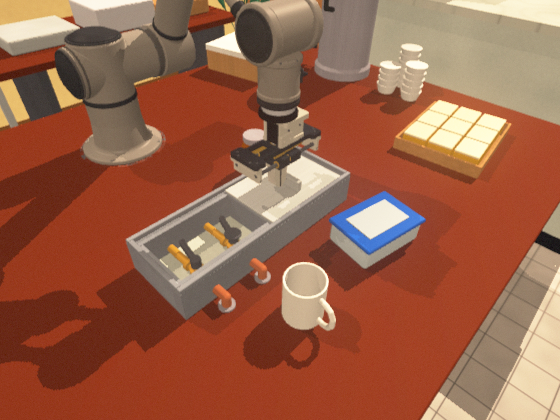

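```bash
python3 -m creep '[{"dx":-0.003,"dy":0,"dz":0,"rx":0,"ry":0,"rz":0,"gripper":0},{"dx":-0.006,"dy":0,"dz":0,"rx":0,"ry":0,"rz":0,"gripper":0},{"dx":-0.008,"dy":0,"dz":0,"rx":0,"ry":0,"rz":0,"gripper":0},{"dx":-0.009,"dy":0,"dz":0,"rx":0,"ry":0,"rz":0,"gripper":0},{"dx":-0.01,"dy":0,"dz":0,"rx":0,"ry":0,"rz":0,"gripper":0}]'
python3 - <<'E'
from h import *
from cell import status
s=status.observe(); print(s['tool_pos'],s['contact_force'])
im=np.load('side5.npz')['im'][230:350,230:380]; cv2.imwrite('pics/crop5.png',cv2.resize(im,None,fx=5,fy=5,interpolation=2)[:,:,::-1])
E
```

```text
time: 5.88
tool_pos: [0.5179, 0.1033, 0.1007]
tool_rot: [-1.571, -0.001, -1.57]
contact_force: [0.0, -6.8, 3.5]
opening: 0.0002
[0.51787507 0.1033069  0.10072525] [ 0.04411756 -6.75264178  3.53208592]
```

View pics/crop5.png

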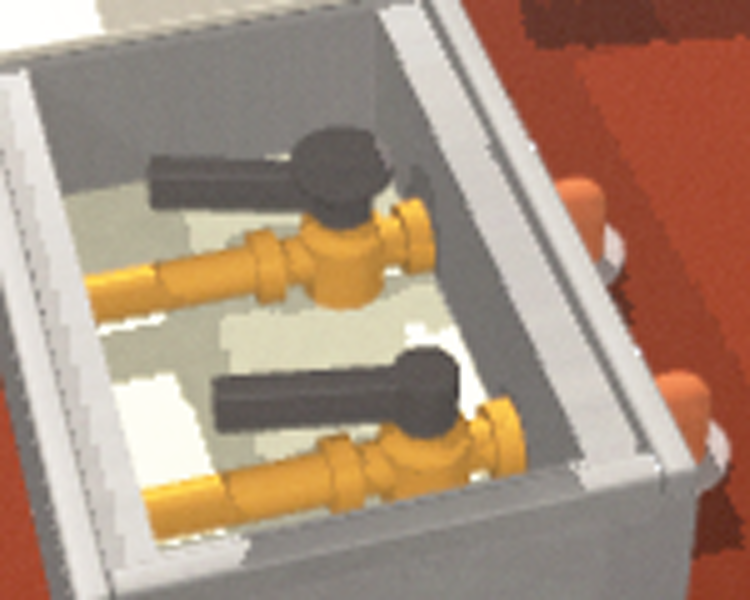

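The disc is on the far valve (+y side, crop about (340,165)), so the marked one is the y = -75 mm place. I'll keep pushing the cover to its stop.

```bash
python3 -m creep '[{"dx":-0.002,"dy":0,"dz":0,"rx":0,"ry":0,"rz":0,"gripper":0},{"dx":-0.003,"dy":0,"dz":0,"rx":0,"ry":0,"rz":0,"gripper":0},{"dx":-0.004,"dy":0,"dz":0,"rx":0,"ry":0,"rz":0,"gripper":0}]'; python3 -m creep '[{"dx":-0.001,"dy":0,"dz":0,"rx":0,"ry":0,"rz":0,"gripper":0},{"dx":-0.002,"dy":0,"dz":0,"rx":0,"ry":0,"rz":0,"gripper":0}]'
```

```text
time: 6.25
tool_pos: [0.5179, 0.106, 0.1008]
tool_rot: [-1.571, -0.003, -1.57]
contact_force: [-0.7, -15.4, 5.2]
opening: 0.0003
time: 6.5
tool_pos: [0.5178, 0.1061, 0.1008]
tool_rot: [-1.572, -0.006, -1.569]
contact_force: [-1.0, -23.6, 6.8]
opening: 0.0002
```

The force rose to 24 N with no motion, so the cover is at its stop. I'll back off, lift and look.

```bash
python3 -m creep '[{"dx":0.012,"dy":0,"dz":0,"rx":0,"ry":0,"rz":0,"gripper":0},{"dx":0.03,"dy":-0.005,"dz":0,"rx":0,"ry":0,"rz":0,"gripper":0},{"dx":0.05,"dy":-0.05,"dz":0,"rx":0,"ry":0,"rz":0,"gripper":0},{"dx":0.08,"dy":-0.1,"dz":-0.02,"rx":0,"ry":0,"rz":0,"gripper":0},{"dx":0.12,"dy":-0.14,"dz":-0.05,"rx":0,"ry":0,"rz":0,"gripper":0},{"dx":0.16,"dy":-0.14,"dz":-0.08,"rx":0,"ry":0,"rz":0,"gripper":0},{"dx":0.19,"dy":-0.14,"dz":-0.09,"rx":0,"ry":0,"rz":0,"gripper":0},{"dx":0.19,"dy":-0.14,"dz":-0.09,"rx":0,"ry":0,"rz":0,"gripper":0}]'
python3 - <<'E'
from h import *
from cell import status,read_camera
s=status.observe()
for n in ['scene','side','wrist']:
    s=status.observe()
    im,d=read_camera(n); cv2.imwrite(f'pics/{n}6.png',im[:,:,::-1]); np.savez(f'{n}6.npz',im=im,d=d)
    P=cloud(n,d,s); near=(abs(P[...,0]-.518)<.058)&(P[...,1]>-.21)&(P[...,1]<.0)
    m=(near&(P[...,2]>.056)&(P[...,2]<.069)&(d>0)&(im.max(-1)<110)).astype(np.uint8)
    k,lab,stt,_=cv2.connectedComponentsWithStats(m)
    for i in range(1,k):
        if stt[i,4]>25:
            q=P[lab==i]; print(n,stt[i],q.min(0).round(3),q.max(0).round(3),cv2.minAreaRect(q[:,:2].astype(np.float32)),q[:,2].mean().round(4))
    m=(abs(P[...,0]-.518)<.06)&(P[...,1]>.08)&(P[...,1]<.18)&(P[...,2]>.095)&(P[...,2]<.11)&(d>0)
    if m.sum()>30: print('bar',cv2.minAreaRect(P[m][:,:2].astype(np.float32)))
E
```

```text
time: 7.5
tool_pos: [0.4274, -0.0819, 0.241]
tool_rot: [-1.57, 0.0, -1.573]
contact_force: [0.0, 0.8, -0.6]
opening: 0.0004
bar ((0.5175703167915344, 0.12831078469753265), (0.08953782171010971, 0.015566048212349415), 1.115522027015686)
side [260 263  49   8  93] [ 0.488 -0.078  0.056] [ 0.562 -0.047  0.065] ((0.523192286491394, -0.06434459984302521), (0.016111992299556732, 0.07637974619865417), 73.41939544677734) 0.0599
side [273 306  49   6 115] [ 0.486 -0.162  0.056] [ 0.555 -0.143  0.062] ((0.5210357904434204, -0.15007033944129944), (0.009930519387125969, 0.0691944807767868), 74.4460220336914) 0.0584
bar ((0.5236470699310303, 0.1283775269985199), (0.01819317601621151, 0.07581643015146255), 88.31705474853516)
wrist [ 246   66   37   79 1333] [ 0.488 -0.078  0.056] [ 0.563 -0.04   0.067] ((0.5252610445022583, -0.05985730141401291), (0.03297281637787819, 0.07619291543960571), 84.49166870117188) 0.0633
wrist [336  74  29  71 829] [ 0.488 -0.161  0.056] [ 0.556 -0.136  0.064] ((0.5220340490341187, -0.14608456194400787), (0.018839428201317787, 0.06997735798358917), 78.27196502685547) 0.0609
bar ((0.5166482925415039, 0.12741518020629883), (0.015516338869929314, 0.0894910991191864), 89.98416137695312)
```

View pics/wrist6.png

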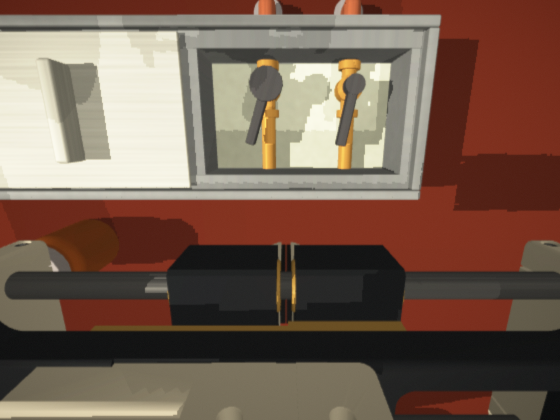

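View pics/side6.png

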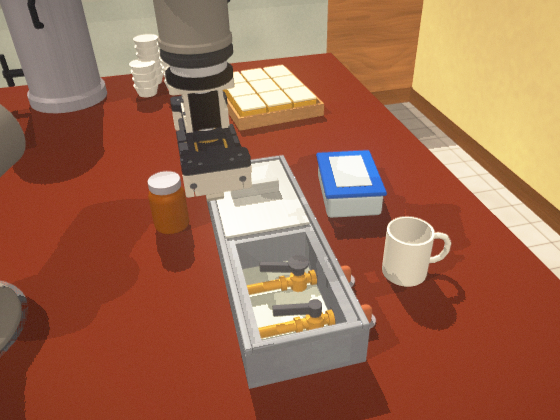

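The wrist view shows the marked disc hub at (265,83) with its handle tip at (251,143), and the plain hub at (353,84). The cover bar is at y ≈ 0.128, against 0.129 expected at the stop. The plan is to turn the tool to yaw 0 and insert the fingers between the handles on the marked one's -y side.

```bash
python3 - <<'E'
from h import *
from cell import status
s=status.observe(); print(togo([.492,-.095,.20],s,0))
z=np.load('wrist6.npz'); P=cloud('wrist',z['d'],s); im=z['im']
for nm,lo,hi,pv in [('marked',-.078,-.02,(.5477,-.0608)),('plain',-.175,-.11,(.5477,-.1508))]:
    m=(P[...,0]>.47)&(P[...,0]<.526)&(P[...,1]>lo)&(P[...,1]<hi)&(P[...,2]>.057)&(P[...,2]<.066)&(im.max(-1)<110)
    q=P[m][:,:2]; vx,vy,x0,y0=cv2.fitLine(q.astype(np.float32),cv2.DIST_HUBER,0,.01,.01).ravel()
    print(nm,len(q),'angle',np.arctan(-vy/vx),'y at pivot x',y0+vy/vx*(pv[0]-x0),'xmin',q[:,0].min())
# well +y rim
print('well +y/-y rim', ray('wrist',[(203,110),(390,110)],.07,s))
pv=np.array([.5477,-.0608])
for t in [.1,.2,.3,.45,.6,.75,.9,1.05,1.2,1.35,1.5,1.571]:
    u=np.array([-np.cos(t),np.sin(t)]);n=np.array([np.sin(t),np.cos(t)])
    c=pv+.04*u-.005*n-np.array([.0155,.0095]); print(t,c.round(4),'rel start',(c-[.492,-.095]).round(4))
E
```

```text
[('shift', array([0.0152, 0.0406, 0.0637])), ('rv', array([-5.0000e-04, -1.5701e+00, -5.0000e-04]))]
marked 348 angle 0.3182856 y at pivot x -0.06258018 xmin 0.4884037424480581
plain 369 angle 0.2080739 y at pivot x -0.15179941 xmin 0.4884776325971405
well +y/-y rim [[ 0.52170269  0.00099202  0.07      ]
 [ 0.52189928 -0.1857418   0.07      ]]
0.1 [ 0.4919 -0.0713] rel start [-0.0001  0.0237]
0.2 [ 0.492  -0.0673] rel start [0.     0.0277]
0.3 [ 0.4925 -0.0633] rel start [0.0005 0.0317]
0.45 [ 0.494  -0.0574] rel start [0.002  0.0376]
0.6 [ 0.4964 -0.0518] rel start [0.0044 0.0432]
0.75 [ 0.4995 -0.0467] rel start [0.0075 0.0483]
0.9 [ 0.5034 -0.0421] rel start [0.0114 0.0529]
1.05 [ 0.508  -0.0381] rel start [0.016  0.0569]
1.2 [ 0.513  -0.0348] rel start [0.021  0.0602]
1.35 [ 0.5186 -0.0324] rel start [0.0266 0.0626]
1.5 [ 0.5244 -0.0308] rel start [0.0324 0.0642]
1.571 [ 0.5272 -0.0303] rel start [0.0352 0.0647]
```

```bash
python3 -m creep '[{"dx":0.002,"dy":0.0,"dz":0.007,"rx":0,"ry":-0.17,"rz":0,"gripper":0},{"dx":0.004,"dy":0.005,"dz":0.014,"rx":0,"ry":-0.35,"rz":0,"gripper":0},{"dx":0.006,"dy":0.01,"dz":0.021,"rx":0,"ry":-0.52,"rz":0,"gripper":0},{"dx":0.008,"dy":0.015,"dz":0.028,"rx":0,"ry":-0.7,"rz":0,"gripper":0},{"dx":0.01,"dy":0.02,"dz":0.035,"rx":0,"ry":-0.87,"rz":0,"gripper":0},{"dx":0.011,"dy":0.025,"dz":0.042,"rx":0,"ry":-1.05,"rz":0,"gripper":0},{"dx":0.012,"dy":0.03,"dz":0.05,"rx":0,"ry":-1.22,"rz":0,"gripper":0},{"dx":0.014,"dy":0.035,"dz":0.058,"rx":0,"ry":-1.4,"rz":0,"gripper":0},{"dx":0.015,"dy":0.04,"dz":0.064,"rx":0,"ry":-1.57,"rz":0,"gripper":0},{"dx":0.015,"dy":0.04,"dz":0.064,"rx":0,"ry":-1.57,"rz":0,"gripper":0},{"dx":0.015,"dy":0.04,"dz":0.064,"rx":0,"ry":-1.57,"rz":0,"gripper":0}]'
python3 - <<'E'
from h import *
from cell import status
s=status.observe(); print(togo([.492,-.095,.066],s,0),s['qpos'].round(2) if hasattr(s['qpos'],'round') else s['qpos'])
E
```

```text
time: 9.02
tool_pos: [0.4922, -0.0946, 0.2007]
tool_rot: [-1.571, 0.0, -0.002]
contact_force: [0.5, 0.5, 0.3]
opening: 0.0003
[('shift', array([-1.000e-04,  1.347e-01, -4.000e-04])), ('rv', array([-0.0002, -0.0022, -0.0003]))] [-0.34  0.34  1.66  0.    1.15 -0.34]
```

```bash
python3 -m creep '[{"dx":0,"dy":0.04,"dz":0,"rx":0,"ry":0,"rz":0,"gripper":0},{"dx":0,"dy":0.08,"dz":0,"rx":0,"ry":0,"rz":0,"gripper":0},{"dx":0,"dy":0.1,"dz":0,"rx":0,"ry":0,"rz":0,"gripper":0},{"dx":0,"dy":0.115,"dz":0,"rx":0,"ry":0,"rz":0,"gripper":0},{"dx":0,"dy":0.125,"dz":0,"rx":0,"ry":0,"rz":0,"gripper":0},{"dx":0,"dy":0.133,"dz":0,"rx":0,"ry":0,"rz":0,"gripper":0},{"dx":0,"dy":0.133,"dz":0,"rx":0,"ry":0,"rz":0,"gripper":0}]'
python3 - <<'E'
from h import *
from cell import status,read_camera
for n in ['scene','side']:
    im,d=read_camera(n); cv2.imwrite(f'pics/{n}7.png',im[:,:,::-1])
E
```

```text
time: 9.9
tool_pos: [0.4921, -0.0953, 0.0676]
tool_rot: [-1.571, 0.0, -0.0]
contact_force: [-1.0, 0.1, 0.7]
opening: 0.0006
```

View pics/scene7.png

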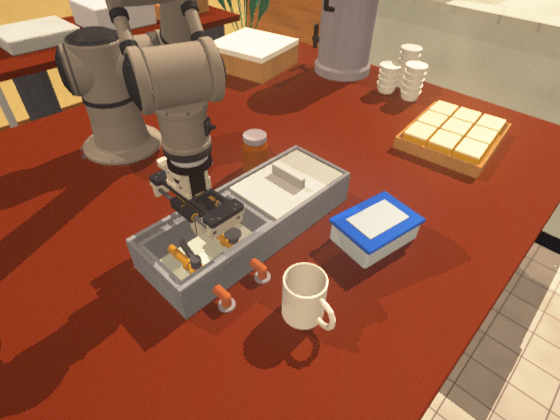

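View pics/side7.png

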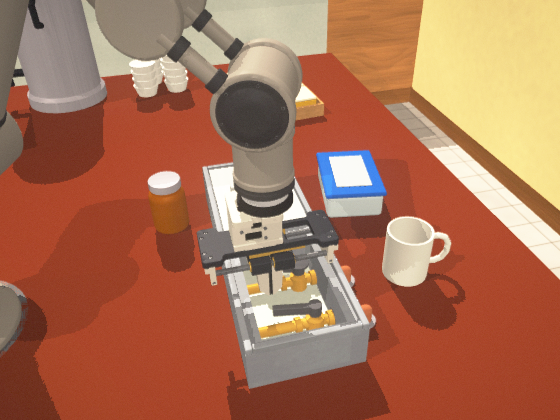

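The fingers are in the well at about (268,275) in the side view, between the two handles and touching nothing. Next I'll follow the arc.

```bash
python3 -m creep '[{"dx":0,"dy":0,"dz":0.012,"rx":0,"ry":0,"rz":0,"gripper":0},{"dx":0,"dy":0,"dz":0.024,"rx":0,"ry":0,"rz":0,"gripper":0},{"dx":0.0005,"dy":0,"dz":0.032,"rx":0,"ry":0,"rz":0,"gripper":0},{"dx":0.002,"dy":0,"dz":0.0376,"rx":0,"ry":0,"rz":0,"gripper":0},{"dx":0.0044,"dy":0,"dz":0.0432,"rx":0,"ry":0,"rz":0,"gripper":0},{"dx":0.0075,"dy":0,"dz":0.0483,"rx":0,"ry":0,"rz":0,"gripper":0}]'; python3 -m creep '[{"dx":0.004,"dy":0,"dz":0.0046,"rx":0,"ry":0,"rz":0,"gripper":0},{"dx":0.0085,"dy":0,"dz":0.0086,"rx":0,"ry":0,"rz":0,"gripper":0},{"dx":0.0135,"dy":0,"dz":0.012,"rx":0,"ry":0,"rz":0,"gripper":0},{"dx":0.019,"dy":0,"dz":0.0143,"rx":0,"ry":0,"rz":0,"gripper":0}]'
```

```text
time: 10.75
tool_pos: [0.4993, -0.0467, 0.0676]
tool_rot: [-1.571, 0.001, -0.0]
contact_force: [-2.7, -2.5, 0.6]
opening: 0.0003
time: 11.25
tool_pos: [0.5188, -0.0322, 0.0676]
tool_rot: [-1.57, 0.001, 0.0]
contact_force: [-4.2, 0.7, 2.8]
opening: 0.0001
```

```bash
python3 -m creep '[{"dx":0.004,"dy":0,"dz":0.0012,"rx":0,"ry":0,"rz":0,"gripper":0},{"dx":0.007,"dy":0,"dz":0.002,"rx":0,"ry":0,"rz":0,"gripper":0},{"dx":0.009,"dy":0,"dz":0.002,"rx":0,"ry":0,"rz":0,"gripper":0},{"dx":0.0105,"dy":0,"dz":0.002,"rx":0,"ry":0,"rz":0,"gripper":0}]'; python3 -m creep '[{"dx":0.001,"dy":0,"dz":0,"rx":0,"ry":0,"rz":0,"gripper":0},{"dx":0.002,"dy":0,"dz":0,"rx":0,"ry":0,"rz":0,"gripper":0}]'
```

```text
time: 11.75
tool_pos: [0.5292, -0.0306, 0.0678]
tool_rot: [-1.571, 0.0, -0.0]
contact_force: [-4.7, 3.3, 3.3]
opening: 0.0002
time: 12.0
tool_pos: [0.5302, -0.0305, 0.0676]
tool_rot: [-1.57, 0.002, -0.0]
contact_force: [-7.9, 3.3, 5.9]
opening: 0.0003
```

```bash
python3 -m creep '[{"dx":0.001,"dy":0,"dz":0,"rx":0,"ry":0,"rz":0,"gripper":0},{"dx":0.002,"dy":0,"dz":0,"rx":0,"ry":0,"rz":0,"gripper":0}]'; python3 -m creep '[{"dx":0.001,"dy":0,"dz":0,"rx":0,"ry":0,"rz":0,"gripper":0},{"dx":0.001,"dy":0,"dz":0,"rx":0,"ry":0,"rz":0,"gripper":0}]'
```

```text
time: 12.25
tool_pos: [0.5306, -0.0304, 0.0675]
tool_rot: [-1.57, 0.006, 0.0]
contact_force: [-13.7, 2.0, 10.4]
opening: 0.0003
time: 12.5
tool_pos: [0.5306, -0.0304, 0.0674]
tool_rot: [-1.57, 0.008, 0.0]
contact_force: [-14.4, 1.7, 11.8]
opening: 0.0004
```

The fingers have stopped at 14 N. I'll back away in -x, lift and check.

```bash
python3 -m creep '[{"dx":-0.006,"dy":0,"dz":0,"rx":0,"ry":0,"rz":0,"gripper":0},{"dx":-0.02,"dy":0,"dz":0,"rx":0,"ry":0,"rz":0,"gripper":0},{"dx":-0.022,"dy":-0.03,"dz":0,"rx":0,"ry":0,"rz":0,"gripper":0},{"dx":-0.022,"dy":-0.08,"dz":0,"rx":0,"ry":0,"rz":0,"gripper":0},{"dx":-0.022,"dy":-0.13,"dz":0.02,"rx":0,"ry":0,"rz":0,"gripper":0},{"dx":-0.022,"dy":-0.18,"dz":0.06,"rx":0,"ry":0,"rz":0,"gripper":0},{"dx":-0.022,"dy":-0.21,"dz":0.1,"rx":0,"ry":0,"rz":0,"gripper":0},{"dx":-0.022,"dy":-0.21,"dz":0.12,"rx":0,"ry":0,"rz":0,"gripper":0},{"dx":-0.022,"dy":-0.21,"dz":0.12,"rx":0,"ry":0,"rz":0,"gripper":0}]'
cat > chk.py <<'E'
from h import *
from cell import status,read_camera
import sys
k=sys.argv[1]
for n in ['scene','side','wrist']:
    s=status.observe()
    im,d=read_camera(n); cv2.imwrite(f'pics/{n}{k}.png',im[:,:,::-1]); P=cloud(n,d,s)
    for nm,lo,hi in [('marked',-.09,.01),('plain',-.185,-.11)]:
        m=(P[...,0]>.46)&(P[...,0]<.575)&(P[...,1]>lo)&(P[...,1]<hi)&(P[...,2]>.055)&(P[...,2]<.067)&(im.max(-1)<110)&(d>0)
        pv=np.array([.5477,-.0608 if nm=='marked' else -.1508])
        m&=np.linalg.norm(P[...,:2]-pv,axis=-1)>.02
        q=P[m][:,:2]
        if len(q)<20: continue
        vx,vy,x0,y0=cv2.fitLine(q.astype(np.float32),cv2.DIST_HUBER,0,.01,.01).ravel()
        t=q.mean(0)-pv
        print(n,nm,len(q),'line angle',np.arctan2(vy,-vx),'mean dir angle',np.arctan2(t[1],-t[0]))
    m=(abs(P[...,0]-.518)<.06)&(P[...,1]>.08)&(P[...,1]<.18)&(P[...,2]>.095)&(P[...,2]<.11)&(d>0)
    if m.sum()>30: print('bar',cv2.minAreaRect(P[m][:,:2].astype(np.float32)),P[m][:,2].mean())
    m=(P[...,2]>.01)&(d>0)&(P[...,0]>.64)&(P[...,0]<.9)&(abs(P[...,1])<.4)
    kk,lab,stt,_=cv2.connectedComponentsWithStats(m.astype(np.uint8))
    for i in range(1,kk):
        if stt[i,4]>500: q=P[lab==i]; print('obj',q.min(0).round(3),q.max(0).round(3))
E
python3 chk.py 8
```

```text
time: 13.62
tool_pos: [0.513, 0.0902, 0.2783]
tool_rot: [-1.571, -0.003, 0.002]
contact_force: [-0.6, 0.3, -0.2]
opening: 0.0005
scene marked 38 line angle -1.6039351 mean dir angle 1.672965843685062
scene plain 61 line angle -3.0678613 mean dir angle 0.1075403060412973
bar ((0.518945038318634, 0.128587007522583), (0.08888603001832962, 0.015424048528075218), 0.15578646957874298) 0.10087697173363422
obj [0.651 0.088 0.01 ] [0.796 0.272 0.066]
obj [ 0.699 -0.103  0.01 ] [ 0.81  -0.027  0.093]
side marked 24 line angle 1.6969488 mean dir angle 1.4984817036146936
side plain 163 line angle -3.0383186 mean dir angle 0.10792344756742756
bar ((0.516845166683197, 0.12773726880550385), (0.01638610288500786, 0.08970940858125687), 89.12952423095703) 0.1000220989549362
obj [0.65  0.085 0.01 ] [0.793 0.269 0.065]
obj [ 0.696 -0.104  0.01 ] [ 0.809 -0.027  0.092]
bar ((0.5172494649887085, 0.12776081264019012), (0.0897064357995987, 0.013972721062600613), 0.01603974774479866) 0.1021311837568091
obj [0.65  0.087 0.01 ] [0.795 0.271 0.066]
obj [ 0.697 -0.101  0.011] [ 0.808 -0.042  0.092]
```

View pics/wrist8.png

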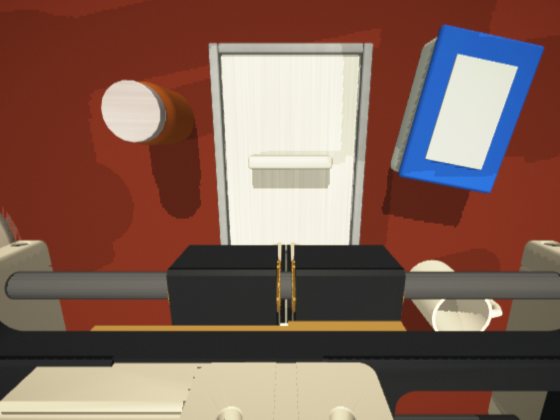

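View pics/side8.png

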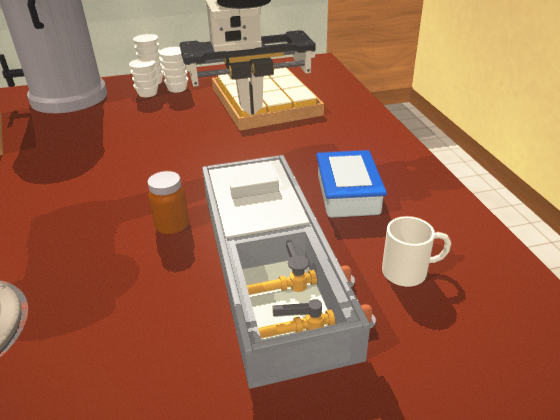

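The marked handle looks shut, with its tip toward +y at (292,245) in the side view. The fit is noisy though, so I'll return to the earlier overhead pose for a like-for-like check of both handles.

```bash
python3 -m creep '[{"dx":-0.01,"dy":0,"dz":-0.02,"rx":0,"ry":0.17,"rz":0,"gripper":0},{"dx":-0.02,"dy":0,"dz":-0.04,"rx":0,"ry":0.35,"rz":0,"gripper":0},{"dx":-0.03,"dy":0.005,"dz":-0.06,"rx":0,"ry":0.52,"rz":0,"gripper":0},{"dx":-0.04,"dy":0.01,"dz":-0.08,"rx":0,"ry":0.7,"rz":0,"gripper":0},{"dx":-0.05,"dy":0.015,"dz":-0.1,"rx":0,"ry":0.87,"rz":0,"gripper":0},{"dx":-0.06,"dy":0.02,"dz":-0.12,"rx":0,"ry":1.05,"rz":0,"gripper":0},{"dx":-0.07,"dy":0.025,"dz":-0.14,"rx":0,"ry":1.22,"rz":0,"gripper":0},{"dx":-0.08,"dy":0.03,"dz":-0.16,"rx":0,"ry":1.4,"rz":0,"gripper":0},{"dx":-0.086,"dy":0.037,"dz":-0.172,"rx":0,"ry":1.573,"rz":0,"gripper":0},{"dx":-0.086,"dy":0.037,"dz":-0.172,"rx":0,"ry":1.573,"rz":0,"gripper":0},{"dx":-0.086,"dy":0.037,"dz":-0.172,"rx":0,"ry":1.573,"rz":0,"gripper":0}]'
python3 chk.py 9
python3 - <<'E'
from h import *
from cell import status
# plain handle angle before (wrist6) with the same code
s=dict(status.observe()); s['tool_pos']=np.array([.4274,-.0819,.241]); s['tool_rot']=np.array([-1.57,0,-1.573])
for n in ['scene','side','wrist']:
    z=np.load(n+'6.npz'); P=cloud(n,z['d'],s); im=z['im']; pv=np.array([.5477,-.1508])
    m=(P[...,0]>.46)&(P[...,0]<.575)&(P[...,1]>-.185)&(P[...,1]<-.11)&(P[...,2]>.055)&(P[...,2]<.067)&(im.max(-1)<110)&(z['d']>0)
    m&=np.linalg.norm(P[...,:2]-pv,axis=-1)>.02
    q=P[m][:,:2]
    if len(q)<20: continue
    vx,vy,*_=cv2.fitLine(q.astype(np.float32),cv2.DIST_HUBER,0,.01,.01).ravel(); t=q.mean(0)-pv
    print('before plain',n,len(q),np.arctan2(vy,-vx),np.arctan2(t[1],-t[0]))
E
```

```text
time: 15.15
tool_pos: [0.4263, -0.0829, 0.2408]
tool_rot: [-1.571, -0.0, -1.571]
contact_force: [-0.2, 0.2, -0.4]
opening: 0.0005
scene marked 37 line angle 1.5759007 mean dir angle 1.5555298915853584
bar ((0.5184687972068787, 0.12877020239830017), (0.015800688415765762, 0.09002703428268433), 89.91483306884766) 0.10097158817302365
obj [0.651 0.087 0.01 ] [0.796 0.272 0.066]
obj [ 0.699 -0.102  0.01 ] [ 0.81  -0.026  0.093]
side marked 28 line angle 1.6373343 mean dir angle 1.4838016327316748
side plain 82 line angle -2.951806 mean dir angle 0.05893499762475544
bar ((0.5275155901908875, 0.1266605705022812), (0.06915876269340515, 0.01759115606546402), 3.571181297302246) 0.09991311478243635
obj [0.65  0.085 0.01 ] [0.794 0.27  0.065]
obj [ 0.697 -0.104  0.01 ] [ 0.808 -0.026  0.092]
wrist marked 818 line angle -2.8450296 mean dir angle 1.3179881150217125
wrist plain 407 line angle -2.9512188 mean dir angle 0.17721907870900916
bar ((0.5170671939849854, 0.12740862369537354), (0.015468396246433258, 0.08995429426431656), 89.4997329711914) 0.10112970382699428
before plain scene 20 -2.9566312 0.09062756724732517
before plain side 83 -2.9536579 0.06664405725571429
before plain wrist 414 -2.9476876 0.1280405478396859
```

View pics/wrist9.png

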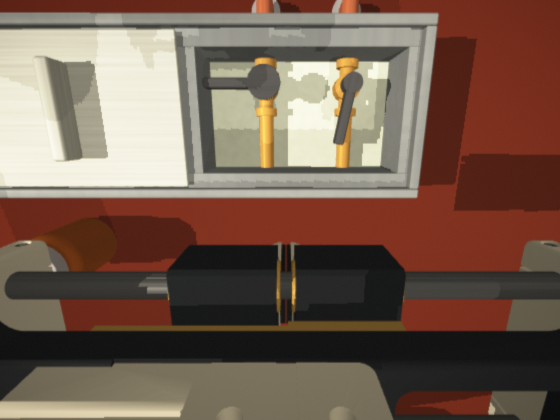

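```bash
python3 - <<'E'
from h import *
from cell import status
s=status.observe(); im=cv2.imread('pics/wrist9.png')
g=im.max(-1).astype(int)
print(g[72:96,[207,215,225,235,242]].T)
pts=[]
for c in range(212,245,2):
    r=np.where(g[70:98,c]<60)[0]+70
    if len(r): pts.append((c,r.mean())); 
pts=np.array(pts); w=ray('wrist',pts,.06,s)[:,:2]; vx,vy,x0,y0=cv2.fitLine(w.astype(np.float32),cv2.DIST_HUBER,0,.01,.01).ravel()
print(pts.round(1).tolist(),'angle',np.arctan2(abs(vy),-vx*np.sign(vy)), w[0],w[-1])
E
```

```text
[[ 71  71  71  72  70  62  59  66  67  67  64  61  63  62  58  51  46  61
   74  74  75  74  74  74]
 [191 189 190 187 176 134  92  96  99  97  97  96  97  94  86  68  55 119
  183 191 190 190 190 190]
 [190 189 189 187 174 133  92  94  97  97  96  97  98  95  87  68  55 120
  186 192 192 192 191 191]
 [191 192 194 191 178 136  92  95  98  98  97  97  96  92  86  67  55 118
  184 191 191 190 191 192]
 [192 192 191 190 177 134  84  84  84  84  86  87  90  93  87  68  51  99
  163 189 191 191 192 193]]
[[212.0, 88.0], [214.0, 88.0], [216.0, 88.0], [218.0, 88.0], [220.0, 88.0], [222.0, 88.0], [224.0, 88.0], [226.0, 88.0], [228.0, 88.0], [230.0, 88.0], [232.0, 88.0], [234.0, 88.0], [236.0, 88.0], [238.0, 88.0], [240.0, 88.0], [242.0, 88.0], [244.0, 88.0]] angle 1.5704167 [ 0.54190815 -0.00971836] [ 0.54192044 -0.04211525]
```

The marked handle measures 1.570 rad, the plain one is unchanged, and the cover, mug and tub are where they should be. I'll check the jar, then hand in.

```bash
python3 - <<'E'
from h import *
from cell import robot
a=cv2.imread('pics/side0.png').astype(int); b=cv2.imread('pics/side8.png').astype(int)
for n,(u0,v0,u1,v1) in dict(jar=(145,168,195,235),tub=(312,148,390,218),mug=(380,215,455,285)).items(): print(n,'mean abs diff',abs(a-b)[v0:v1,u0:u1].mean().round(2))
print(robot.hand_in())
E
```

```text
jar mean abs diff 4.78
tub mean abs diff 6.93
mug mean abs diff 8.69
the job is handed in; nothing more can be done
None
```

The job is handed in: the cover is at the far end and the marked valve is shut, in about 15 s of the 48 s allowed.

- **Cover:** I pushed it by its bar along the ledges until it stopped at the far end, where the force rose to about 24 N with no motion. The bar is at world y ≈ 0.128 m, against 0.129 expected. Its top is about 0.101 m above the table, so the cover is still on its ledges.
- **Marked handle:** It was the one at box y = -75 mm, starting at about 0.32 rad. I swept it round until it stopped with about 14 N on the fingers. In the last overhead picture it measures 1.570 rad, square across the pipe. Rougher depth fits gave about 1.48 to 1.70, and one overhead fit failed because the dark well wall got into its mask.
- **Other handle:** Its fitted line in the overhead view differs by only 0.004 rad from before. The cruder mean-direction figures varied more, by up to 0.05 rad.
- **Mug, jar and tub:** The mug and tub extents match the start to within 1–3 mm, apart from one overhead view where the gripper partly hid the mug. The jar was only compared by picture difference, which was small, at about the level of noise and lighting for all three.

At hand-in the arm was clear above the box with no contact.

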